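# Put the slide box away and click the sliding hatch shut

## Task

Put the slide box away in the open compartment of the white storage chest, standing flat on its floor; set it down, do not drop it. Then push the chest's sliding hatch along its track until it is fully shut against the closing block and its spring catch has snapped in; press only as hard as that needs, never slam or force it, leave the beaker and the flask alone, and let go.

Things in the scene. Friction and masses are not known exactly. Their poses are not given: they have to be found in the camera images.
- slides: the slide box: a closed card box of microscope slides, 85 x 33 x 46 mm (x, y, z), about 0.16 kg, on the table to the right of the chest. Origin: centre of its underside, z up, x along its length. Grip it across the 33 mm. It counts as dropped if the fingers no longer touch it while its underside is more than 15 mm above the compartment's floor.
- case: low white chest fixed to the table, 166 mm (x) by 325 mm (y -0.180 to +0.145), 58 mm high, side rails to z 0.073 with 138 mm clear between. Origin on the table, mid-width, at the partition between open compartment (-y) and fixed deck (+y). The hatch parks over the deck, closes towards -y. Closing block near the -y end: 104 mm wide, to z 0.086 (catch pin 0.099), its face at y -0.138 to -0.110.
- compartment (a point): centre of the compartment's floor, 8 mm above the table, axes as the chest's. The compartment is 150 mm (chest x) by 106 mm (chest y: -53 to +53 mm from here) and 50 mm deep; the parked hatch may cover up to 4 mm of its +y side. Room for the box lengthwise in y, gripped across x.
- hatch (a joint): how far the hatch is open, m, along chest +y: 0.132 to 0.140 at the start; fully shut anywhere from 0 to 0.028, as the closing block (with catch) is set anew each time and not measured: feel for it. The track drags 1.5 N plus 0.6 N per 10 mm/s. Shut, it stops hard. Hatch on block plus catch must never pass 32 N; at rest snapped in it is 11 N already, so push with 15 N at most.
- tab (a point): centre of the top of the hatch's pull tab, axes as the chest's; moves with the hatch. Upright grey plate, 60 mm (x) by 12 mm (y), top 94 mm above the table and 26 mm above the hatch's upper face (a foot 24 mm in y and 2.3 mm high surrounds its root). It stands mid-hatch; the hatch is 152 x 142 x 8 mm. Push its +y face towards chest -y.
- catch (a joint): lift of the catch's sprung, black-capped pin on the closing block, m: 0 free, 0.003 at most as the hatch's rib passes under, about 0.0015 snapped in. It resists from 10 mm before the shut position (5 to 9 N in all when pushed slowly), gives way 3.5 mm before it, then draws the hatch off the finger onto the block with about 3 N. Let go earlier, the hatch is pushed back or hangs short of shut.
- beaker: a glass beaker 58 mm wide, 71 mm high, bystander to the right of the slide box; origin at its underside's centre, z up
- flask: a conical flask 62 mm wide, 88 mm high, bystander to the left of the chest; origin at its underside's centre, z up
Mind the look-alikes: they are no part of the job. There is more than one size of the slides; the one meant has the size given above.

How it is judged:
On the way:
1. the slide box stands on the compartment's floor, with the hatch still open (z of slides in the frame of compartment between -0.004 and 0.006 m and x of slides in the frame of compartment between -0.075 and 0.075 m and y of slides in the frame of compartment between -0.053 and 0.053 m and angle between slides's own z axis and vertical below 0.1 rad and value of joint hatch above 0.05 m), for 0.2 s.
At the end, for the whole second after the job is handed in: The slide box stands at rest and upright (within 0.1 rad) on the compartment's floor (within 6 mm). The hatch is open less than 32 mm and the catch pin rests lifted 0.6 to 2.4 mm, as it does untouched only when snapped in, holding the hatch on the closing block (z of slides in the frame of compartment between -0.004 and 0.006 m and x of slides in the frame of compartment between -0.075 and 0.075 m and y of slides in the frame of compartment between -0.053 and 0.053 m and angle between slides's own z axis and vertical below 0.1 rad and linear speed of slides below 0.02 m/s and value of joint hatch below 0.032 m and value of joint catch between 0.0006 and 0.0024 m).
It fails at once if the hatch is slammed or forced: more than 32 N between the hatch and the chest (closing block and catch together) (contact force between hatch and case above 32 N).
It fails at once if the slide box is dropped: out of the fingers with its underside more than 15 mm above the compartment's floor (z of slides in the frame of compartment above 0.015 m and contact force between the fingers and slides below 0.01 N).
It fails at once if the beaker or the flask is knocked about (moved more than 30 mm) (distance of any of beaker, flask from where it was at the start of the episode above 0.03 m).
It also fails if it takes over 72 s, if anything falls off the work surface, if the arm or the gripper's body presses on something with over 40 N, if the wrist force passes 120 N, or if a joint passes its speed limit or range.

## Robot

A 7-joint arm with a two-finger parallel gripper is mounted at the origin on the work surface; the furniture and walls round the work are solid. World frame = base frame: x ahead of the robot, y to its left, z up, the work surface at z = 0. Lengths are in m, angles in rad, forces in N, time in s.
With the tool pointing down it reaches from about 0.425 to 0.975 m from the base axis. Payload 16.7 kg.
Tool frame: the origin (TCP) lies midway between the tips of the shut fingers; the grasp point (between the pads) lies 19 mm behind it; z points along the fingers, y is the line along which they close (so a half turn about z gives the same grasp; the last joint's range is limited). The gripper opens to 85 mm and grips with 20 to 120 N. Pads are 22 mm wide; open, the fingers measure 114 mm over their backs; the gripper's body (76 mm by 85 mm) begins 54 mm behind the grasp point. The pads swing forward as they close: fully open they stand 13 mm farther back than shut.
Start: joints at [1.071, 0.426, 0.074, 1.606, -0.034, 1.111, -0.067], TCP at [0.232, -0.634, 0.231] pointing down, gripper open.
Joint ranges: [-2.85, 2.85], [-0.5, 2.14], [-1.23, 1.37], [0.21, 2.46], [-1.02, 4.16], [0.16, 2.05], [-2.73, 2.73]. Speed limits (rad/s): [1.89, 1.89, 2.39, 2.39, 3.01, 3.01, 3.01].

## Interface

Orientations are given as a 3x3 rotation matrix whose columns are the frame's x, y, z axes.
In Python, from station import state, viewer, order gives the robot as it stands.
- The arm moves only by the tool step_arm, never from a script. Its argument "targets" is a list of rows, each a list of 7 numbers: the gripper's target within -1 to 1 (fully open at 1, half-way at 0, shut at -1), then the shift along the world's x, y, z in cm, then the turn, a rotation vector about the world's x, y, z in degrees. A call has exactly 10 rows; each row is the pose to reach, as a shift and turn from the pose commanded when the call began; what a row does not reach only later rows make up. A row lasts 1/12 s, in which the tool goes at most 41.7 mm and 7.16 degrees, less where a joint would pass 70% of its speed; a pose out of reach is approached as far as the arm can. A call with a gripper value outside its range is refused whole. The fingers move at their own pace and stop on an object; the grip force is fixed at half the most. Time passes only in rows, so rows that repeat a pose let the fingers close, or fill a call up. It gives the time, the measured TCP pose, the force, the opening and the grip force at its end, in the units of the state.
- state(): the state, without advancing time (a new reading comes with each control period).
- viewer.capture(name): name is "scene" or "top"; returns (picture, depth): 420x560x3 uint8, red, green, blue; 420x560 float32, m along the optical axis (not along the pixel's ray), 0 where there is no reading.
- viewer.camera_info(name): a dict with "mtx" (3x3 intrinsics, pixels), "origin" and "attitude" of the camera in the world. Camera axes: x right, y up, looking along -z (the intrinsics and any distortion apply to the point x, -y, -z); pixel columns grow to the right and rows downward; lengths in m; the calibration is good to about 2 mm. A picture is of the moment at which its call begins. camera_info takes no time and is no camera call.
- order.job_done(): hands the job in; it is judged then, once.
The state is a dict: "t": time; "joint_pos": joint angles; "qvel": joint speeds; "joint_efforts": joint torques, N m; "eef_pos": TCP position; "tcp_rot": TCP orientation; "force": force on the tool from outside, world axes, zero at the start; "torque": the same for the moment, N m; "width": finger opening in m; "finger_force": force on a finger pad.
Only numpy, scipy, OpenCV 4.12 (cv2) and the standard library are available. Lean on these libraries where they do the work, as an engineer would, in place of code of your own. Each camera call takes 0.05 s, during which the arm holds its last target. There are 200 camera calls.

## Working session

There is one attempt and no reset: what is moved stays moved. The work goes in short steps, Python scripts to look and compute and a tool call to move; the robot and the scene stay as the last step left them, time stands still between calls to the robot, and variables do not carry over. Pictures are saved under pics/ and viewed, at most 10 in all, crops included, and the job is handed in when it is done.

Besides the shell and the picture viewer there is one more tool, called after "Call:" by a JSON object that holds its "fn" and its "kwargs", one argument or row to a line. step_arm: Moves the arm, as the interface text tells. Its arguments: {"type":"object","properties":{"targets":{"type":"array","items":{"type":"array","items":{"type":"number"}}}},"required":["targets"]}

```bash
mkdir -p pics
cat > h.py <<'E'
import numpy as np,cv2
from station import state,viewer,order
def cloud(n):
    p,d=viewer.capture(n);c=viewer.camera_info(n);K=np.array(c['mtx'])
    v,u=np.mgrid[:d.shape[0],:d.shape[1]]
    P=np.stack([(u-K[0,2])/K[0,0]*d,-(v-K[1,2])/K[1,1]*d,-d],-1)
    W=P@np.array(c['attitude']).T+np.array(c['origin']); W[d==0]=np.nan
    return p,W
E
python3 - <<'E'
from h import *
for n in('scene','top'):
    p,W=cloud(n);cv2.imwrite(f'pics/{n}0.png',p[:,:,::-1]);np.save(n+'W.npy',W);np.save(n+'P.npy',p)
    c=viewer.camera_info(n);print(n,c)
s=state();print(s)
E
```

```text
scene {'mtx': array([[520.9979253 ,   0.        , 275.59786627],
       [  0.        , 520.9979253 , 210.13821858],
       [  0.        ,   0.        ,   1.        ]]), 'origin': array([-0.688173  , -0.63266235,  0.62814687]), 'attitude': array([[ 0.47223625,  0.34413251, -0.81152063],
       [-0.88146184,  0.1887863 , -0.43287961],
       [ 0.00423603,  0.91974591,  0.39249141]])}
top {'mtx': array([[401.10634006,   0.        , 277.02675443],
       [  0.        , 401.10634006, 210.05593025],
       [  0.        ,   0.        ,   1.        ]]), 'origin': array([ 0.27863586, -0.01604325,  1.24031006]), 'attitude': array([[ 0.00124701,  0.98820845, -0.15310944],
       [-0.99999113,  0.00184812,  0.00378373],
       [ 0.00402207,  0.15310337,  0.98820199]])}
{'t': 0.1, 'joint_pos': array([ 1.07048719,  0.42665517,  0.07390363,  1.60654553, -0.03409321,
        1.11079096, -0.06708593]), 'qvel': array([ 0.00062621, -0.00266964, -0.00056788, -0.00137749,  0.00074474,
        0.00031775, -0.00067112]), 'joint_efforts': array([ 6.09567665e-03, -9.51557779e+01,  3.76991674e+00, -4.64408576e+01,
        1.93609949e-02,  6.47813897e-03, -1.58641637e-05]), 'eef_pos': array([ 0.23178722, -0.63356697,  0.23069056]), 'tcp_rot': array([[ 9.39115792e-01,  3.43600482e-01, -4.88782561e-04],
       [ 3.43600813e-01, -9.39115235e-01,  1.02817778e-03],
       [-1.05740770e-04, -1.13352407e-03, -9.99999352e-01]]), 'force': array([-0.06824823,  0.45114087, -0.4433605 ]), 'torque': array([-0.04431694,  0.02840774,  0.0080462 ]), 'finger_force': 0.0, 'width': 0.08499475307971477}
```

View pics/scene0.png

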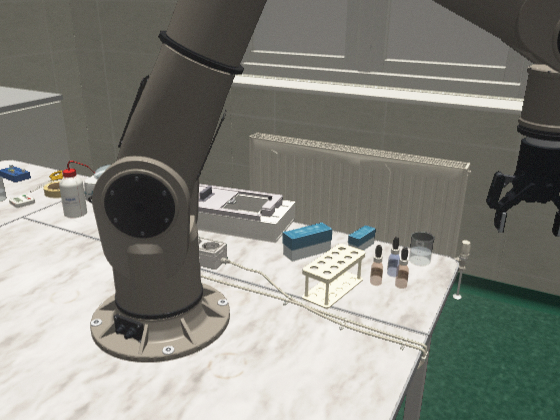

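View pics/top0.png

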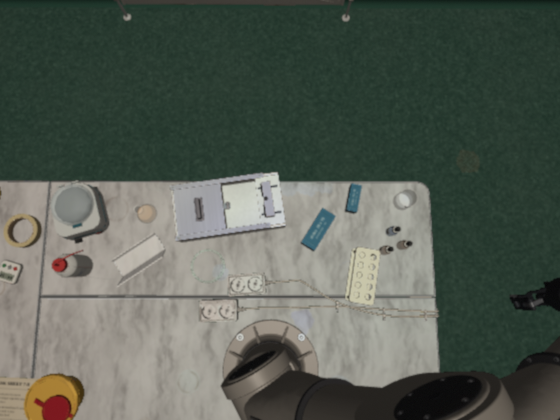

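The top view shows two blue boxes: a large one at (319,229) and a small one at (354,198). The chest is at (228,207), its tab at (199,209), and the closing block with catch at (267,198). I'll measure both boxes and the chest next.

Run:
```python
from h import *
p=np.load('topP.npy');W=np.load('topW.npy')
hsv=cv2.cvtColor(p,cv2.COLOR_RGB2HSV)
m=cv2.inRange(hsv,(95,90,40),(125,255,255))
n,l,st,c=cv2.connectedComponentsWithStats(m)
for i in range(1,n):
    if st[i,4]<60: continue
    q=W[(l==i)]; z=np.nanmedian(q[:,2]); print('blue',c[i],st[i,4],'z',z.round(4),np.nanpercentile(q[:,2],[5,95]).round(3))
    t=q[q[:,2]>np.nanpercentile(q[:,2],90)-.006][:,:2]
    r=cv2.minAreaRect((t*1000).astype(np.float32)); print(r)
    t=W[(l==i)]
# table & chest
print('table z',np.nanmedian(W[250:280,150:200,2]))
reg=np.zeros(m.shape,bool);reg[168:248,165:292]=1
z=W[...,2]
# camera top: +row -> -x, +col -> -y
for lo,hi,nm in((.045,.09,'all'),(.068,.078,'rails/hatch'),(.080,.105,'tab/block')):
    mm=(reg&(z>lo)&(z<hi)).astype(np.uint8); n,l,st,c=cv2.connectedComponentsWithStats(mm)
    for i in range(1,n):
        if st[i,4]<25: continue
        q=W[l==i]; print(nm,c[i].round(1),st[i,4],'zmed',np.median(q[:,2]).round(4),q.mean(0).round(4),cv2.minAreaRect((q[:,:2]*1000).astype(np.float32)))
big=cv2.resize(p[165:255,160:430][:,:,::-1],None,fx=2.9,fy=2.9,interpolation=cv2.INTER_CUBIC);cv2.imwrite('pics/crop1.png',big)
```

```text
blue [353.29787234 197.76595745] 235 z 0.0441 [0.038 0.049]
((502.6799621582031, -252.72579956054688), (28.331613540649414, 82.1659927368164), 78.1104965209961)
blue [317.91463415 229.06097561] 492 z 0.064 [0.061 0.068]
((404.92352294921875, -141.16616821289062), (42.0370979309082, 119.30721282958984), 58.39365768432617)
table z -0.0010772243970919027
all [223.3 207. ] 4437 zmed 0.0669 [0.4699 0.1385 0.0666] ((474.3436279296875, 126.38420104980469), (167.45899963378906, 325.58154296875), 8.26205062866211)
rails/hatch [214.5 182. ] 430 zmed 0.0716 [0.5441 0.1658 0.0716] ((536.3341064453125, 157.7581329345703), (34.448951721191406, 279.903076171875), 8.57031536102295)
rails/hatch [201.7 202.4] 57 zmed 0.0696 [0.4826 0.2025 0.0703] ((480.30810546875, 203.30996704101562), (61.777584075927734, 22.257606506347656), 8.30451774597168)
rails/hatch [218.6 213.1] 29 zmed 0.0686 [0.4508 0.1519 0.0688] ((451.6025085449219, 150.2875213623047), (26.67156219482422, 19.806503295898438), 63.50130844116211)
rails/hatch [201.7 220.4] 39 zmed 0.0698 [0.4288 0.2007 0.0698] ((431.5282287597656, 200.26434326171875), (44.451416015625, 23.508399963378906), 52.53116226196289)
rails/hatch [221.4 231.5] 474 zmed 0.0714 [0.396  0.1419 0.0716] ((404.467041015625, 138.04820251464844), (32.14291763305664, 277.97589111328125), 8.171987533569336)
tab/block [268.  198.9] 295 zmed 0.0845 [0.4908 0.0059 0.0849] ((491.93115234375, 6.034421920776367), (105.05138397216797, 25.580556869506836), 8.080453872680664)
tab/block [198.  208.5] 95 zmed 0.092 [0.4608 0.2086 0.0914] ((460.7059326171875, 208.95074462890625), (57.24543380737305, 12.314358711242676), 9.695914268493652)
```

View pics/crop1.png

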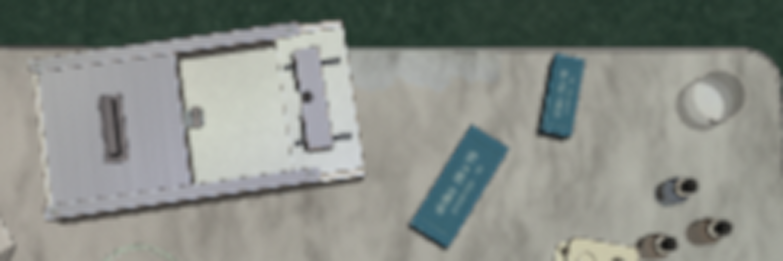

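Candidates: the large blue box at (318,229) measures about 119 x 42 mm with its top at z 0.066. The small one at (353,198) measures about 82 x 28 mm with its top at about 0.046. The small one fits 85 x 33 x 46, and the crop shows it at (560,97). Its centre is (0.503, -0.253) with the long axis at -12°. The chest yaw is +8.2° and the compartment centre is about (0.480, 0.086).

I'll move above the small box.

Call:
{"fn": "step_arm", "kwargs": {
  "targets": [
    [1,2,3,0,0,0,-3],
    [1,4.5,6.5,0,0,0,-7],
    [1,7,10,0,0,0,-11],
    [1,9.5,13.5,0,0,0,-15],
    [1,12,17,0,0,0,-19],
    [1,14.5,20.5,0,0,0,-23],
    [1,17,24,0,0,0,-26],
    [1,19.5,27.5,0,0,0,-29],
    [1,22,31,0,0,0,-31],
    [1,24.5,34.5,-2,0,0,-32]
  ]
}}

```text
t: 0.93
eef_pos: [0.4704, -0.2992, 0.2188]
tcp_rot: [[0.978, -0.208, 0.003], [-0.208, -0.978, -0.001], [0.003, 0.001, -1.0]]
force: [1.6, -1.2, 0.2]
width: 0.0852
finger_force: 0.0
```

Call:
{"fn": "step_arm", "kwargs": {
  "targets": [
    [1,1.5,2,-1,0,0,0],
    [1,2.6,3.6,-3,0,0,0],
    [1,2.6,3.6,-5,0,0,0],
    [1,2.6,3.6,-7,0,0,0],
    [1,2.6,3.6,-8,0,0,0],
    [1,2.6,3.6,-9,0,0,0],
    [1,2.6,3.6,-9.5,0,0,0],
    [1,2.6,3.6,-10,0,0,0],
    [1,2.6,3.6,-10,0,0,0],
    [1,2.6,3.6,-10,0,0,0]
  ]
}}

```text
t: 1.77
eef_pos: [0.4945, -0.2651, 0.1172]
tcp_rot: [[0.978, -0.207, 0.0], [-0.207, -0.978, -0.0], [0.0, 0.0, -1.0]]
force: [-0.7, 0.5, 0.4]
width: 0.0858
finger_force: 0.0
```

Run:
```python
from h import *
s=state();print(s['t'],s['eef_pos'],s['tcp_rot'],s['joint_pos'],s['force'])
a,Wa=cloud('scene');b,Wb=cloud('top')
cv2.imwrite('pics/s1.png',np.hstack([cv2.resize(x[:,:,::-1],(400,300),interpolation=cv2.INTER_AREA) for x in (a[150:300,270:470],b[150:300,270:470])]))
# scene blue from first picture
p=np.load('sceneP.npy');W=np.load('sceneW.npy')
m=cv2.inRange(cv2.cvtColor(p,cv2.COLOR_RGB2HSV),(95,90,40),(125,255,255));n,l,st,c=cv2.connectedComponentsWithStats(m)
for i in range(1,n):
    if st[i,4]>60 and c[i][0]>270:
        q=W[l==i];q=q[q[:,2]>.04];print(c[i],len(q),np.median(q[:,2]),cv2.minAreaRect((q[:,:2]*1000).astype(np.float32)))
# compartment floor
W=np.load('topW.npy');o=np.array([.4718,.1437]);th=np.radians(8.2);X=np.array([np.cos(th),np.sin(th)]);Y=np.array([-X[1],X[0]])
r=W[...,:2]-o;cx=r@X;cy=r@Y;f=(abs(cx)<.06)&(abs(cy+.06)<.07)&(W[...,2]<.02)
print('floor z',np.median(W[f][:,2]),'cy',np.percentile(cy[f],[1,50,99]))
f=(abs(cx)<.08)&(abs(cy+.06)<.03)&(W[...,2]<.02);print('cx',np.percentile(cx[f],[1,99]))
```

```text
1.7667 [ 0.49451421 -0.26512273  0.11717221] [[ 9.78407771e-01 -2.06683352e-01  4.75094834e-04]
 [-2.06683308e-01 -9.78407886e-01 -1.39891524e-04]
 [ 4.93749781e-04  3.86767818e-05 -9.99999877e-01]] [ 0.41338095  0.37499326 -0.04400231  1.96367627  0.02233939  0.80288426
 -1.42205851] [-0.72887104  0.49539706  0.36831483]
[309.36949686 233.70283019] 611 0.061798572799511065 ((404.19049072265625, -141.89068603515625), (53.98918151855469, 123.57395935058594), 57.55020523071289)
[363.234375  233.3984375] 188 0.04305791545250104 ((501.2294616699219, -253.57540893554688), (36.01475143432617, 87.70399475097656), 78.23848724365234)
floor z 0.006779383519688542 cy [-0.10647415 -0.05588814 -0.00254708]
cx [-0.05967488  0.07525123]
```

View pics/s1.png

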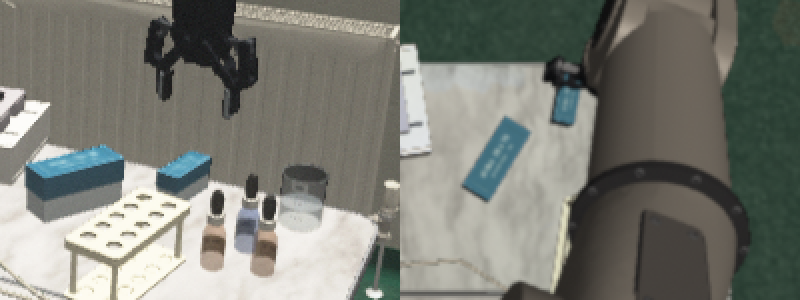

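The crop confirms the small blue box below the gripper at (185,172), with the gripper about 14 mm short of it. I'll correct that and descend.

Call:
{"fn": "step_arm", "kwargs": {
  "targets": [
    [1,0.3,0.5,-0.5,0,0,0],
    [1,0.75,1.2,-1.5,0,0,0],
    [1,0.75,1.2,-3,0,0,0],
    [1,0.75,1.2,-4.5,0,0,0],
    [1,0.75,1.2,-6,0,0,0],
    [1,0.75,1.2,-7.5,0,0,0],
    [1,0.75,1.2,-8.7,0,0,0],
    [1,0.75,1.2,-9.5,0,0,0],
    [1,0.75,1.2,-9.9,0,0,0],
    [1,0.75,1.2,-9.9,0,0,0]
  ]
}}

```text
t: 2.7
eef_pos: [0.5016, -0.2524, 0.0169]
tcp_rot: [[0.979, -0.206, -0.001], [-0.206, -0.979, 0.001], [-0.001, -0.0, -1.0]]
force: [-0.0, 0.7, 0.5]
width: 0.0853
finger_force: 0.0
```

Call:
{"fn": "step_arm", "kwargs": {
  "targets": [
    [-1,0,0,0,0,0,0],
    [-1,0,0,0,0,0,0],
    [-1,0,0,0,0,0,0],
    [-1,0,0,0,0,0,0],
    [-1,0,0,0,0,0,0],
    [-1,0,0,0,0,0,0],
    [-1,0,0,0,0,0,0],
    [-1,0,0,0,0,0,0],
    [-1,0,0,0,0,0,0],
    [-1,0,0,0,0,0,0]
  ]
}}

```text
t: 3.53
eef_pos: [0.5022, -0.2531, 0.0185]
tcp_rot: [[0.978, -0.206, 0.001], [-0.206, -0.978, -0.0], [0.001, 0.0, -1.0]]
force: [-1.5, 0.8, 7.9]
width: 0.0319
finger_force: 60.1
```

Gripped: width 32 mm, finger force 60 N. I'll lift straight up.

Call:
{"fn": "step_arm", "kwargs": {
  "targets": [
    [-1,0,0,0.3,0,0,0],
    [-1,0,0,1,0,0,0],
    [-1,0,0,2.5,0,0,0],
    [-1,0,0,4.5,0,0,0],
    [-1,0,0,6.5,0,0,0],
    [-1,0,0,8.5,0,0,0],
    [-1,0,0,10.5,0,0,0],
    [-1,0,0,12,0,0,0],
    [-1,0,0,13,0,0,0],
    [-1,0,0,13,0,0,0]
  ]
}}

```text
t: 4.37
eef_pos: [0.5028, -0.2533, 0.1501]
tcp_rot: [[0.978, -0.206, 0.003], [-0.206, -0.978, -0.001], [0.003, 0.001, -1.0]]
force: [0.4, -0.8, -0.9]
width: 0.0319
finger_force: 59.6
```

Call:
{"fn": "step_arm", "kwargs": {
  "targets": [
    [-1,0,1,0.3,0,0,2],
    [-1,0,3,0.5,0,0,6],
    [-1,0,5,0.5,0,0,11],
    [-1,-0.3,7,0.5,0,0,16],
    [-1,-0.5,9,0.5,0,0,21],
    [-1,-0.7,11,0.5,0,0,26],
    [-1,-0.9,13,0.5,0,0,31],
    [-1,-1,15,0.5,0,0,36],
    [-1,-1,17,0.5,0,0,41],
    [-1,-1,19,0.5,0,0,46]
  ]
}}

```text
t: 5.2
eef_pos: [0.4908, -0.0612, 0.1518]
tcp_rot: [[0.824, 0.566, -0.002], [0.566, -0.824, 0.0], [-0.001, -0.001, -1.0]]
force: [0.2, 0.3, -2.0]
width: 0.0324
finger_force: 59.5
```

Call:
{"fn": "step_arm", "kwargs": {
  "targets": [
    [-1,0,2,0,0,0,6],
    [-1,-0.3,4,0,0,0,12],
    [-1,-0.5,6,0,0,0,18],
    [-1,-0.8,8,0,0,0,24],
    [-1,-1,10,0,0,0,30],
    [-1,-1.2,12,0,0,0,36],
    [-1,-1.2,13.5,0,0,0,42],
    [-1,-1.2,14.4,0,0,0,48],
    [-1,-1.2,14.9,0,0,0,54],
    [-1,-1.2,14.9,0,0,0,60]
  ]
}}

```text
t: 6.03
eef_pos: [0.4788, 0.088, 0.1519]
tcp_rot: [[-0.081, 0.997, -0.002], [0.997, 0.081, 0.0], [0.001, -0.002, -1.0]]
force: [0.1, 0.1, -1.6]
width: 0.0324
finger_force: 59.6
```

Call:
{"fn": "step_arm", "kwargs": {
  "targets": [
    [-1,0,0,0,0,0,4],
    [-1,0,0,0,0,0,4],
    [-1,0,0,0,0,0,4],
    [-1,0,0,0,0,0,4],
    [-1,0,0,0,0,0,4],
    [-1,0,0,0,0,0,4],
    [-1,0,0,0,0,0,4],
    [-1,0,0,0,0,0,4],
    [-1,0,0,0,0,0,4],
    [-1,0,0,0,0,0,4]
  ]
}}

```text
t: 6.87
eef_pos: [0.4799, 0.0862, 0.1528]
tcp_rot: [[-0.141, 0.99, -0.0], [0.99, 0.141, 0.0], [0.0, -0.0, -1.0]]
force: [-0.6, 0.8, -2.5]
width: 0.0323
finger_force: 59.6
```

Run:
```python
from h import *
a,W=cloud('top');p=a
m=cv2.inRange(cv2.cvtColor(p,cv2.COLOR_RGB2HSV),(95,90,40),(125,255,255));m[:,:200]=0;m[:,290:]=0
q=W[m>0];print(state()['eef_pos'],state()['joint_pos'],len(q),np.nanmin(q,0) if len(q) else 0,np.nanmax(q,0) if len(q) else 0)
b,_=cloud('scene')
cv2.imwrite('pics/s2.png',np.hstack([cv2.resize(x[:,:,::-1],(400,300),interpolation=cv2.INTER_AREA) for x in (b[120:270,160:360],a[150:300,150:350])]))
```

```text
[0.47988634 0.08614521 0.15278651] [ 0.17669217  0.26083915 -0.55340732  2.06780498  0.18001975  0.85855945
 -0.33867466] 0 0 0
```

View pics/s2.png

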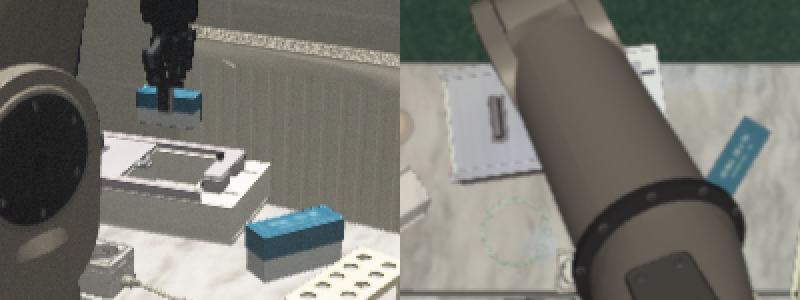

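The scene view shows the box held level at (168,105) above the open compartment, and the chest position agrees with the estimate. I'll lower it now.

Call:
{"fn": "step_arm", "kwargs": {
  "targets": [
    [-1,0,0,-1,0,0,0],
    [-1,0,0,-2.5,0,0,0],
    [-1,0,0,-4,0,0,0],
    [-1,0,0,-5,0,0,0],
    [-1,0,0,-6,0,0,0],
    [-1,0,0,-7,0,0,0],
    [-1,0,0,-8,0,0,0],
    [-1,0,0,-9,0,0,0],
    [-1,0,0,-10,0,0,0],
    [-1,0,0,-10.5,0,0,0]
  ]
}}

```text
t: 7.8
eef_pos: [0.4795, 0.0861, 0.0464]
tcp_rot: [[-0.141, 0.99, -0.001], [0.99, 0.141, -0.0], [0.0, -0.001, -1.0]]
force: [-0.9, -0.2, -0.7]
width: 0.0319
finger_force: 59.6
```

Call:
{"fn": "step_arm", "kwargs": {
  "targets": [
    [-1,0,0,-0.3,0,0,0],
    [-1,0,0,-0.6,0,0,0],
    [-1,0,0,-0.9,0,0,0],
    [-1,0,0,-1.1,0,0,0],
    [-1,0,0,-1.3,0,0,0],
    [-1,0,0,-1.5,0,0,0],
    [-1,0,0,-1.6,0,0,0],
    [-1,0,0,-1.7,0,0,0],
    [-1,0,0,-1.8,0,0,0],
    [-1,0,0,-1.8,0,0,0]
  ]
}}

```text
t: 8.63
eef_pos: [0.4798, 0.0861, 0.0297]
tcp_rot: [[-0.141, 0.99, -0.0], [0.99, 0.141, 0.0], [0.0, -0.0, -1.0]]
force: [0.0, 0.9, -1.6]
width: 0.0323
finger_force: 59.6
```

Call:
{"fn": "step_arm", "kwargs": {
  "targets": [
    [-1,0,0,-0.05,0,0,0],
    [-1,0,0,-0.1,0,0,0],
    [-1,0,0,-0.15,0,0,0],
    [-1,0,0,-0.2,0,0,0],
    [-1,0,0,-0.25,0,0,0],
    [-1,0,0,-0.3,0,0,0],
    [-1,0,0,-0.35,0,0,0],
    [-1,0,0,-0.35,0,0,0],
    [-1,0,0,-0.35,0,0,0],
    [-1,0,0,-0.35,0,0,0]
  ]
}}

```text
t: 9.47
eef_pos: [0.4799, 0.0861, 0.0265]
tcp_rot: [[-0.141, 0.99, 0.0], [0.99, 0.141, -0.0], [-0.0, -0.0, -1.0]]
force: [-1.8, -0.9, 5.1]
width: 0.0321
finger_force: 60.5
```

Floor contact: 5 N at TCP z 0.0265, as predicted. I'll open the fingers and rise.

Call:
{"fn": "step_arm", "kwargs": {
  "targets": [
    [0.4,0,0,0,0,0,0],
    [0.4,0,0,0,0,0,0],
    [0.4,0,0,0,0,0,0],
    [0.4,0,0,0,0,0,0],
    [0.4,0,0,0,0,0,0],
    [0.4,0,0,0,0,0,0],
    [0.4,0,0,0,0,0,0],
    [0.4,0,0,0.5,0,0,0],
    [0.4,0,0,1.5,0,0,0],
    [0.4,0,0,3,0,0,0]
  ]
}}

```text
t: 10.3
eef_pos: [0.4792, 0.0862, 0.0565]
tcp_rot: [[-0.141, 0.99, -0.002], [0.99, 0.141, -0.0], [0.0, -0.002, -1.0]]
force: [-1.3, -0.2, 0.3]
width: 0.0598
finger_force: 0.0
```

Call:
{"fn": "step_arm", "kwargs": {
  "targets": [
    [0.4,0,0,2,0,0,0],
    [0.4,0,0,4,0,0,0],
    [0.4,0,0,6,0,0,0],
    [0.4,0,0,8,0,0,0],
    [0.4,0,0,10,0,0,0],
    [0,-0.5,3,11,0,0,0],
    [-1,-1,6,11,0,0,0],
    [-1,-1.5,9,11,0,0,0],
    [-1,-2,12,11,0,0,0],
    [-1,-2.3,15,11,0,0,0]
  ]
}}

```text
t: 11.13
eef_pos: [0.4562, 0.2375, 0.1675]
tcp_rot: [[-0.141, 0.99, 0.001], [0.99, 0.141, 0.0], [-0.0, 0.001, -1.0]]
force: [0.4, -0.5, 0.0]
width: 0.0007
finger_force: 0.0
```

Run:
```python
from h import *
p,W=cloud('top')
o=np.array([.4718,.1437]);th=np.radians(8.2);X=np.array([np.cos(th),np.sin(th)]);Y=np.array([-X[1],X[0]])
m=cv2.inRange(cv2.cvtColor(p,cv2.COLOR_RGB2HSV),(95,90,40),(125,255,255));m[:,:180]=0;m[:,290:]=0
q=W[m>0]; print(len(q))
if len(q): print('box z',np.median(q[:,2]),'rect',cv2.minAreaRect((np.c_[(q[:,:2]-o)@X,(q[:,:2]-o)@Y]*1000).astype(np.float32)))
r=W[...,:2]-o;cx=r@X;cy=r@Y;z=W[...,2]
f=(abs(cx)<.048)&(cy>-.17)&(cy<-.09)&(z>.08)&(z<.092);print('block cy',np.percentile(cy[f],[2,98]),f.sum(), 'edge per col',)
W=np.load('topW.npy');r=W[...,:2]-o;cx=r@X;cy=r@Y;z=W[...,2]
f=(abs(cx)<.026)&(cy>0)&(cy<.12)&(z>.087);print('tab cy',np.percentile(cy[f],[2,98]),f.sum(),np.median(cx[f]))
f=(abs(cx)<.048)&(cy>-.17)&(cy<-.09)&(z>.08)&(z<.092);print('block0 cy',np.percentile(cy[f],[2,98]))
e=state()['eef_pos'];print(e,(e[:2]-o)@X,(e[:2]-o)@Y)
b,_=cloud('scene')
cv2.imwrite('pics/s3.png',np.hstack([cv2.resize(x[:,:,::-1],(400,300),interpolation=cv2.INTER_AREA) for x in (b[120:270,160:360],p[150:300,150:350])]))
```

```text
217
box z nan rect ((-2.7897682189941406, -57.67823791503906), (77.74617004394531, 30.719202041625977), 89.75301361083984)
block cy [-0.15138859 -0.12684788] 266 edge per col
tab cy [0.06070498 0.07226064] 73 -0.0009682633008075128
block0 cy [-0.1513956  -0.12689456]
[0.45530144 0.24370045 0.16793522] -0.0020669298321313156 0.1013312392777332
```

View pics/s3.png

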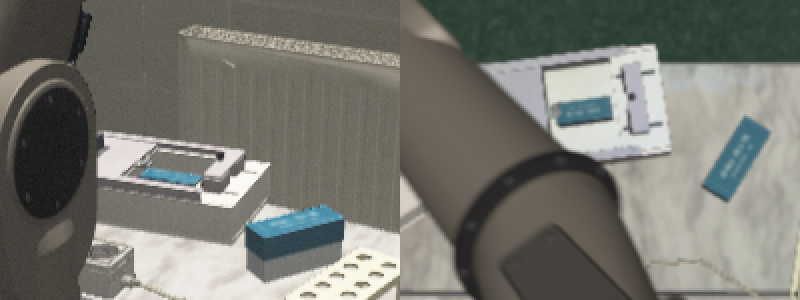

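The box stands in the compartment, at (580,110) in the right half. Its centre is at chest y -58 mm and within 3 mm in x. The tab's +y face is at chest y 0.0725 and the block face at -0.1265, so the expected travel is about 122 mm. I'll lower the shut fingers behind the tab.

Call:
{"fn": "step_arm", "kwargs": {
  "targets": [
    [-1,0,0,-1,0,0,0],
    [-1,0,0,-2.5,0,0,0],
    [-1,0,0,-4,0,0,0],
    [-1,0,0,-5.5,0,0,0],
    [-1,0,0,-6.7,0,0,0],
    [-1,0,0,-7.6,0,0,0],
    [-1,0,0,-8.3,0,0,0],
    [-1,0,0,-8.8,0,0,0],
    [-1,0,0,-8.9,0,0,0],
    [-1,0,0,-8.9,0,0,0]
  ]
}}

```text
t: 12.07
eef_pos: [0.4569, 0.2362, 0.0773]
tcp_rot: [[-0.141, 0.99, -0.0], [0.99, 0.141, 0.0], [0.0, -0.0, -1.0]]
force: [-0.5, -0.4, -0.6]
width: 0.0002
finger_force: 0.0
```

Call:
{"fn": "step_arm", "kwargs": {
  "targets": [
    [-1,0.03,-0.2,0,0,0,0],
    [-1,0.06,-0.4,0,0,0,0],
    [-1,0.09,-0.6,0,0,0,0],
    [-1,0.12,-0.8,0,0,0,0],
    [-1,0.14,-1.0,0,0,0,0],
    [-1,0.17,-1.2,0,0,0,0],
    [-1,0.2,-1.4,0,0,0,0],
    [-1,0.23,-1.6,0,0,0,0],
    [-1,0.26,-1.8,0,0,0,0],
    [-1,0.29,-2.0,0,0,0,0]
  ]
}}

```text
t: 12.9
eef_pos: [0.4599, 0.2161, 0.0773]
tcp_rot: [[-0.141, 0.99, 0.0], [0.99, 0.141, 0.0], [0.0, 0.0, -1.0]]
force: [0.5, 3.9, 2.1]
width: 0.0
finger_force: 1.5
```

Contact at about 4 N sliding. I'll push along chest -y.

Call:
{"fn": "step_arm", "kwargs": {
  "targets": [
    [-1,0.04,-0.3,0,0,0,0],
    [-1,0.09,-0.6,0,0,0,0],
    [-1,0.13,-0.9,0,0,0,0],
    [-1,0.17,-1.2,0,0,0,0],
    [-1,0.21,-1.5,0,0,0,0],
    [-1,0.26,-1.8,0,0,0,0],
    [-1,0.3,-2.1,0,0,0,0],
    [-1,0.34,-2.4,0,0,0,0],
    [-1,0.39,-2.7,0,0,0,0],
    [-1,0.43,-3.0,0,0,0,0]
  ]
}}

```text
t: 13.73
eef_pos: [0.4641, 0.1859, 0.0773]
tcp_rot: [[-0.141, 0.99, -0.0], [0.99, 0.141, 0.0], [0.0, -0.0, -1.0]]
force: [2.7, 3.7, 1.4]
width: -0.0002
finger_force: 1.8
```

Call:
{"fn": "step_arm", "kwargs": {
  "targets": [
    [-1,0.04,-0.3,0,0,0,0],
    [-1,0.09,-0.6,0,0,0,0],
    [-1,0.13,-0.9,0,0,0,0],
    [-1,0.17,-1.2,0,0,0,0],
    [-1,0.21,-1.5,0,0,0,0],
    [-1,0.26,-1.8,0,0,0,0],
    [-1,0.3,-2.1,0,0,0,0],
    [-1,0.34,-2.4,0,0,0,0],
    [-1,0.39,-2.7,0,0,0,0],
    [-1,0.43,-3.0,0,0,0,0]
  ]
}}

```text
t: 14.57
eef_pos: [0.4684, 0.1559, 0.0773]
tcp_rot: [[-0.141, 0.99, -0.0], [0.99, 0.141, -0.0], [0.0, -0.0, -1.0]]
force: [2.3, 4.3, 0.6]
width: 0.0001
finger_force: 1.8
```

Call:
{"fn": "step_arm", "kwargs": {
  "targets": [
    [-1,0.02,-0.15,0,0,0,0],
    [-1,0.04,-0.3,0,0,0,0],
    [-1,0.06,-0.45,0,0,0,0],
    [-1,0.09,-0.6,0,0,0,0],
    [-1,0.11,-0.75,0,0,0,0],
    [-1,0.13,-0.9,0,0,0,0],
    [-1,0.15,-1.05,0,0,0,0],
    [-1,0.17,-1.2,0,0,0,0],
    [-1,0.19,-1.35,0,0,0,0],
    [-1,0.21,-1.5,0,0,0,0]
  ]
}}

```text
t: 15.4
eef_pos: [0.4704, 0.141, 0.0772]
tcp_rot: [[-0.141, 0.99, -0.0], [0.99, 0.141, -0.0], [-0.0, -0.0, -1.0]]
force: [-0.9, 2.9, -0.6]
width: -0.0002
finger_force: 1.3
```

```bash
cat > m.py <<'E'
from h import *
p,W=cloud('top')
o=np.array([.4718,.1437]);th=np.radians(8.2);X=np.array([np.cos(th),np.sin(th)]);Y=np.array([-X[1],X[0]])
s=state();e=s['eef_pos'];print(s['t'],e,'cx',(e[:2]-o)@X,'cy',(e[:2]-o)@Y,'fy',-(s['force'][:2]@-Y))
W=W[:, :, :];r=W[...,:2]-o;cx=r@X;cy=r@Y;z=W[...,2]
f=(abs(cx)<.06)&(cy>-.12)&(cy<.0)&(z>.06)&(z<.0715);print('hatch front',np.percentile(cy[f],[1,50,99]) if f.sum() else 0,f.sum())
f=(abs(cx)<.026)&(cy>-.1)&(cy<.12)&(z>.087)&(z<.097);print('tab',np.percentile(cy[f],[2,98]) if f.sum() else 0,f.sum())
E
python3 m.py
```

```text
15.45 [0.47045195 0.14061157 0.07721024] cx -0.0017747687972275966 cy -0.0028645845879323576 fy 1.270948226094063
hatch front [-0.11631517 -0.08601562 -0.07512702] 34
tab 0 0
```

Call:
{"fn": "step_arm", "kwargs": {
  "targets": [
    [-1,0.02,-0.15,0,0,0,0],
    [-1,0.04,-0.3,0,0,0,0],
    [-1,0.06,-0.45,0,0,0,0],
    [-1,0.09,-0.6,0,0,0,0],
    [-1,0.11,-0.75,0,0,0,0],
    [-1,0.13,-0.9,0,0,0,0],
    [-1,0.15,-1.05,0,0,0,0],
    [-1,0.17,-1.2,0,0,0,0],
    [-1,0.19,-1.35,0,0,0,0],
    [-1,0.21,-1.5,0,0,0,0]
  ]
}}

```text
t: 16.28
eef_pos: [0.4726, 0.126, 0.0772]
tcp_rot: [[-0.141, 0.99, -0.0], [0.99, 0.141, -0.0], [-0.0, -0.0, -1.0]]
force: [-0.5, 2.8, -1.2]
width: 0.0003
finger_force: 1.3
```

Call:
{"fn": "step_arm", "kwargs": {
  "targets": [
    [-1,0.01,-0.06,0,0,0,0],
    [-1,0.02,-0.12,0,0,0,0],
    [-1,0.03,-0.18,0,0,0,0],
    [-1,0.03,-0.24,0,0,0,0],
    [-1,0.04,-0.3,0,0,0,0],
    [-1,0.05,-0.36,0,0,0,0],
    [-1,0.06,-0.42,0,0,0,0],
    [-1,0.07,-0.48,0,0,0,0],
    [-1,0.08,-0.54,0,0,0,0],
    [-1,0.08,-0.6,0,0,0,0]
  ]
}}

```text
t: 17.12
eef_pos: [0.4733, 0.1208, 0.0773]
tcp_rot: [[-0.141, 0.99, 0.0], [0.99, 0.141, 0.001], [0.001, 0.0, -1.0]]
force: [-1.5, 8.8, -3.3]
width: -0.0
finger_force: 4.4
```

```bash
python3 m.py
python3 - <<'E'
from h import *
b,_=cloud('scene');p,_=cloud('top')
cv2.imwrite('pics/s4.png',np.hstack([cv2.resize(x[:,:,::-1],(400,300),interpolation=cv2.INTER_CUBIC) for x in (b[165:240,190:290],p[170:245,200:300])]))
E
```

```text
17.1667 [0.47334333 0.12081221 0.07729982] cx -0.001736908823550497 cy -0.022873911377933737 fy 5.699930717017221
hatch front [-0.1155384  -0.10924485 -0.10142239] 18
tab 0 0
```

View pics/s4.png

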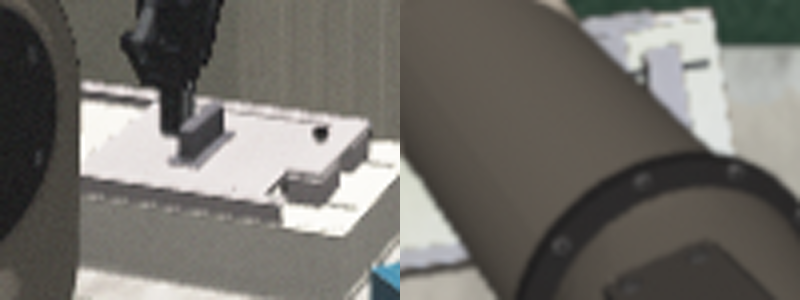

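The view shows the tab at (200,135) with the finger behind it, and the hatch front close to the closing block at (345,160). At 8.8 N the catch is engaging. I'll continue in fine steps.

Call:
{"fn": "step_arm", "kwargs": {
  "targets": [
    [-1,0,-0.02,0,0,0,0],
    [-1,0.01,-0.04,0,0,0,0],
    [-1,0.01,-0.06,0,0,0,0],
    [-1,0.01,-0.08,0,0,0,0],
    [-1,0.01,-0.1,0,0,0,0],
    [-1,0.02,-0.12,0,0,0,0],
    [-1,0.02,-0.14,0,0,0,0],
    [-1,0.02,-0.16,0,0,0,0],
    [-1,0.03,-0.18,0,0,0,0],
    [-1,0.03,-0.2,0,0,0,0]
  ]
}}

```text
t: 18.1
eef_pos: [0.4734, 0.1203, 0.0773]
tcp_rot: [[-0.143, 0.99, 0.0], [0.99, 0.143, 0.002], [0.002, 0.0, -1.0]]
force: [-1.3, 4.7, -1.3]
width: -0.0002
finger_force: 1.2
```

Run:
```python
from h import *
for i in range(3):
    viewer.capture('scene')
    s=state();print(s['t'],s['eef_pos'],s['force'],s['finger_force'],s['torque'],s['qvel'].round(4))
```

```text
18.15 [0.47347818 0.11975571 0.07732142] [-1.68904285  8.47644809 -2.1495835 ] 4.440235868096352 [ 1.82390917  0.41413718 -0.01888654] [ 0.0005 -0.002   0.0081 -0.0018  0.0091  0.0057 -0.0009]
18.2 [0.47351434 0.1194788  0.07732382] [-1.08140576  8.98293034 -1.5167026 ] 4.660424888134003 [ 2.04931111  0.45611698 -0.00711239] [ 0.0003 -0.0003  0.0037  0.0008  0.0014  0.0016 -0.0014]
18.25 [0.47353437 0.11937552 0.0773297 ] [-2.21379896  8.4305631  -2.72556398] 4.528403654694557 [ 1.91219327  0.40462475 -0.06467451] [ 0.0016  0.0005  0.0004  0.      0.002   0.0021 -0.0011]
```

Call:
{"fn": "step_arm", "kwargs": {
  "targets": [
    [-1,0,-0.02,0,0,0,0],
    [-1,0.01,-0.04,0,0,0,0],
    [-1,0.01,-0.06,0,0,0,0],
    [-1,0.01,-0.08,0,0,0,0],
    [-1,0.01,-0.1,0,0,0,0],
    [-1,0.01,-0.1,0,0,0,0],
    [-1,0.01,-0.1,0,0,0,0],
    [-1,0.01,-0.1,0,0,0,0],
    [-1,0.01,-0.1,0,0,0,0],
    [-1,0.01,-0.1,0,0,0,0]
  ]
}}

```text
t: 19.08
eef_pos: [0.4738, 0.1171, 0.0773]
tcp_rot: [[-0.141, 0.99, 0.0], [0.99, 0.141, -0.0], [-0.0, 0.0, -1.0]]
force: [-1.1, 1.2, 0.9]
width: -0.0002
finger_force: 0.3
```

Run:
```python
from h import *
b,_=cloud('scene')
s=state();print(s['t'],s['eef_pos'],s['force'],s['finger_force'])
cv2.imwrite('pics/s5.png',cv2.resize(b[165:240,190:290,::-1],(800,600),interpolation=cv2.INTER_CUBIC))
```

```text
19.1333 [0.47382328 0.11705624 0.07730713] [-0.79343065  0.98172272  0.91143087] 0.6782514648512006
```

View pics/s5.png

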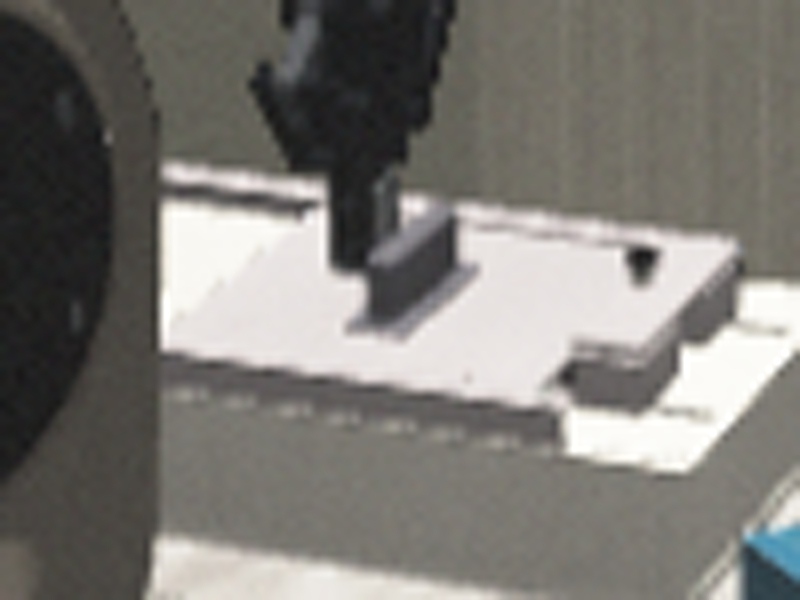

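The view shows the hatch edge against the closing block at (560,380) and the pin cap at (640,260). The force has dropped to about 1 N, so the catch has given way. I'll confirm with a gentle further advance.

Call:
{"fn": "step_arm", "kwargs": {
  "targets": [
    [-1,0,-0.02,0,0,0,0],
    [-1,0.01,-0.04,0,0,0,0],
    [-1,0.01,-0.06,0,0,0,0],
    [-1,0.01,-0.08,0,0,0,0],
    [-1,0.01,-0.1,0,0,0,0],
    [-1,0.02,-0.12,0,0,0,0],
    [-1,0.02,-0.14,0,0,0,0],
    [-1,0.02,-0.16,0,0,0,0],
    [-1,0.02,-0.16,0,0,0,0],
    [-1,0.02,-0.16,0,0,0,0]
  ]
}}

```text
t: 19.97
eef_pos: [0.474, 0.1154, 0.0773]
tcp_rot: [[-0.141, 0.99, -0.0], [0.99, 0.141, -0.0], [-0.0, -0.0, -1.0]]
force: [-0.5, -0.4, 0.2]
width: -0.0
finger_force: 0.0
```

Call:
{"fn": "step_arm", "kwargs": {
  "targets": [
    [-1,0,-0.01,0,0,0,0],
    [-1,0,-0.02,0,0,0,0],
    [-1,0,-0.03,0,0,0,0],
    [-1,0.01,-0.04,0,0,0,0],
    [-1,0.01,-0.05,0,0,0,0],
    [-1,0.01,-0.06,0,0,0,0],
    [-1,0.01,-0.07,0,0,0,0],
    [-1,0.01,-0.08,0,0,0,0],
    [-1,0.01,-0.08,0,0,0,0],
    [-1,0.01,-0.08,0,0,0,0]
  ]
}}

```text
t: 20.8
eef_pos: [0.4741, 0.1147, 0.0773]
tcp_rot: [[-0.141, 0.99, -0.0], [0.99, 0.141, 0.0], [0.0, -0.0, -1.0]]
force: [-0.4, -0.5, 0.7]
width: 0.0
finger_force: 0.0
```

Call:
{"fn": "step_arm", "kwargs": {
  "targets": [
    [-1,0,-0.01,0,0,0,0],
    [-1,0,-0.02,0,0,0,0],
    [-1,0,-0.03,0,0,0,0],
    [-1,0.01,-0.04,0,0,0,0],
    [-1,0.01,-0.05,0,0,0,0],
    [-1,0.01,-0.06,0,0,0,0],
    [-1,0.01,-0.07,0,0,0,0],
    [-1,0.01,-0.08,0,0,0,0],
    [-1,0.01,-0.08,0,0,0,0],
    [-1,0.01,-0.08,0,0,0,0]
  ]
}}

```text
t: 21.63
eef_pos: [0.4742, 0.114, 0.0773]
tcp_rot: [[-0.141, 0.99, -0.0], [0.99, 0.141, 0.0], [0.0, -0.0, -1.0]]
force: [-0.6, -0.1, -0.4]
width: -0.0001
finger_force: 0.0
```

Call:
{"fn": "step_arm", "kwargs": {
  "targets": [
    [-1,0,-0.01,0,0,0,0],
    [-1,0,-0.02,0,0,0,0],
    [-1,0,-0.03,0,0,0,0],
    [-1,0.01,-0.04,0,0,0,0],
    [-1,0.01,-0.05,0,0,0,0],
    [-1,0.01,-0.06,0,0,0,0],
    [-1,0.01,-0.07,0,0,0,0],
    [-1,0.01,-0.08,0,0,0,0],
    [-1,0.01,-0.08,0,0,0,0],
    [-1,0.01,-0.08,0,0,0,0]
  ]
}}

```text
t: 22.47
eef_pos: [0.4743, 0.1131, 0.0773]
tcp_rot: [[-0.141, 0.99, 0.0], [0.99, 0.141, 0.0], [0.0, 0.0, -1.0]]
force: [-0.4, 1.0, 1.2]
width: 0.0001
finger_force: 0.0
```

Call:
{"fn": "step_arm", "kwargs": {
  "targets": [
    [-1,0,-0.01,0,0,0,0],
    [-1,0,-0.02,0,0,0,0],
    [-1,0,-0.03,0,0,0,0],
    [-1,0.01,-0.04,0,0,0,0],
    [-1,0.01,-0.05,0,0,0,0],
    [-1,0.01,-0.06,0,0,0,0],
    [-1,0.01,-0.07,0,0,0,0],
    [-1,0.01,-0.07,0,0,0,0],
    [-1,0.01,-0.07,0,0,0,0],
    [-1,0.01,-0.07,0,0,0,0]
  ]
}}

```text
t: 23.3
eef_pos: [0.4744, 0.1124, 0.0773]
tcp_rot: [[-0.141, 0.99, -0.0], [0.99, 0.141, 0.0], [0.0, -0.0, -1.0]]
force: [-0.1, 0.4, 0.2]
width: 0.0001
finger_force: 0.0
```

Call:
{"fn": "step_arm", "kwargs": {
  "targets": [
    [-1,0,-0.01,0,0,0,0],
    [-1,0,-0.02,0,0,0,0],
    [-1,0,-0.03,0,0,0,0],
    [-1,0.01,-0.04,0,0,0,0],
    [-1,0.01,-0.05,0,0,0,0],
    [-1,0.01,-0.06,0,0,0,0],
    [-1,0.01,-0.07,0,0,0,0],
    [-1,0.01,-0.08,0,0,0,0],
    [-1,0.01,-0.09,0,0,0,0],
    [-1,0.01,-0.09,0,0,0,0]
  ]
}}

```text
t: 24.13
eef_pos: [0.4745, 0.1119, 0.0773]
tcp_rot: [[-0.141, 0.99, 0.0], [0.99, 0.141, 0.0], [0.0, 0.0, -1.0]]
force: [-0.5, 4.1, -0.7]
width: -0.0002
finger_force: 1.9
```

Call:
{"fn": "step_arm", "kwargs": {
  "targets": [
    [-1,0,-0.01,0,0,0,0],
    [-1,0,-0.02,0,0,0,0],
    [-1,0,-0.03,0,0,0,0],
    [-1,0,-0.04,0,0,0,0],
    [-1,0,-0.05,0,0,0,0],
    [-1,0,-0.05,0,0,0,0],
    [-1,0,-0.05,0,0,0,0],
    [-1,0,-0.05,0,0,0,0],
    [-1,0,-0.05,0,0,0,0],
    [-1,0,-0.05,0,0,0,0]
  ]
}}

```text
t: 24.97
eef_pos: [0.4745, 0.1119, 0.0773]
tcp_rot: [[-0.141, 0.99, 0.0], [0.99, 0.141, 0.001], [0.001, 0.0, -1.0]]
force: [-0.1, 6.6, -2.1]
width: -0.0001
finger_force: 3.6
```

The stop is hard: no motion at 6.6 N, past the give-way, so the hatch is shut. I'll back off, rise, and clear the view.

Call:
{"fn": "step_arm", "kwargs": {
  "targets": [
    [-1,-0.03,0.2,0,0,0,0],
    [-1,-0.07,0.5,0,0,0,0],
    [-1,-0.14,1.0,0,0,0,0],
    [-1,-0.2,1.5,0,0,0,0],
    [-1,-0.2,1.5,1.5,0,0,0],
    [-1,-0.2,1.5,3,0,0,0],
    [-1,-0.2,1.5,5,0,0,0],
    [-1,-0.2,1.5,8,0,0,0],
    [-1,-0.2,4.5,11,0,0,0],
    [-1,-0.2,7.5,12,0,0,0]
  ]
}}

```text
t: 25.8
eef_pos: [0.4738, 0.1863, 0.2011]
tcp_rot: [[-0.138, 0.99, 0.004], [0.991, 0.138, 0.0], [-0.0, 0.004, -1.0]]
force: [0.8, 1.6, 0.2]
width: 0.0002
finger_force: 0.0
```

Call:
{"fn": "step_arm", "kwargs": {
  "targets": [
    [-1,0,3,1,0,0,0],
    [-1,0,6,2,0,0,0],
    [-1,0,9,2,0,0,0],
    [-1,0,11,2,0,0,0],
    [-1,0,12,2,0,0,0],
    [-1,0,12,2,0,0,0],
    [-1,0,12,2,0,0,0],
    [-1,0,12,2,0,0,0],
    [-1,0,12,2,0,0,0],
    [-1,0,12,2,0,0,0]
  ]
}}

```text
t: 26.63
eef_pos: [0.4728, 0.3049, 0.2173]
tcp_rot: [[-0.139, 0.99, 0.0], [0.99, 0.139, -0.0], [-0.001, 0.0, -1.0]]
force: [-0.5, -0.0, 0.7]
width: -0.0
finger_force: 0.0
```

```bash
sed -i "s/print('tab'/print('tab n',f.sum(),'tab'/" m.py; python3 m.py
python3 - <<'E'
from h import *
b,_=cloud('scene');p,_=cloud('top')
cv2.imwrite('pics/s6.png',np.hstack([cv2.resize(x[:,:,::-1],(400,300),interpolation=cv2.INTER_CUBIC) for x in (b[165:240,190:290],p[165:255,170:290])]))
E
```

```text
26.6833 [0.47278641 0.30515871 0.2173538 ] cx 0.02400500828071429 cy 0.15966730774633464 fy 0.5655455699867297
hatch front [-0.11890962 -0.06454094 -0.00142269] 1442
tab n 71 tab [-0.05710302 -0.04541393] 71
```

View pics/s6.png

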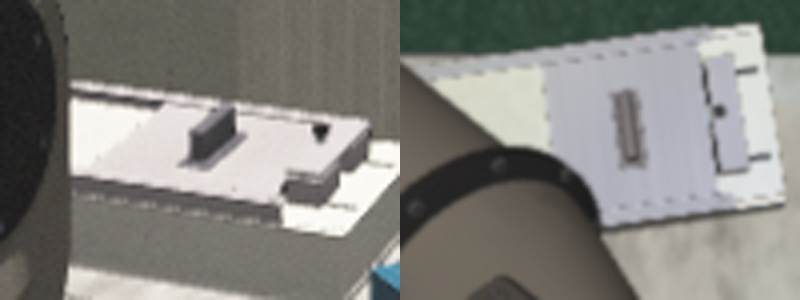

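The tab moved 118 mm against the 122 mm expected from the block face. The top view shows a dark line at (712,105) between the hatch and the block, so I'll check the gap profile before handing in.

Run:
```python
from h import *
o=np.array([.4718,.1437]);th=np.radians(8.2);X=np.array([np.cos(th),np.sin(th)]);Y=np.array([-X[1],X[0]])
N=[cloud('top') for _ in range(6)]
W1=np.nanmedian([w for _,w in N],0);p1=np.mean([p for p,_ in N],0)
W0=np.load('topW.npy');p0=np.load('topP.npy')
for nm,W,p in(('before',W0,p0),('now',W1,p1)):
    r=W[...,:2]-o;cx=r@X;cy=r@Y
    print(nm)
    for a in np.arange(-.156,-.104,.003):
        f=(abs(cx-.0)>.015)&(abs(cx)<.045)&(cy>=a)&(cy<a+.003)
        if f.sum():print(round(a,3),f.sum(),np.percentile(W[f][:,2],[10,50,90]).round(4),p[f].mean().round(0))
    f=(abs(cx)<.012)&(cy>-.16)&(cy<-.1)&(W[...,2]>.09);print('pin n',f.sum(),np.sort(W[f][:,2])[-5:].round(4),cy[f].mean())
big=np.hstack([cv2.resize(x[180:235,240:290,::-1].astype(np.uint8),(400,440),interpolation=cv2.INTER_NEAREST) for x in(p0,p1)]);cv2.imwrite('pics/s7.png',big)
```

```text
before
-0.156 19 [0.0551 0.0576 0.0597] 175.0
-0.153 18 [0.0741 0.0828 0.0852] 171.0
-0.15 20 [0.0815 0.0843 0.0858] 167.0
-0.147 20 [0.0822 0.0845 0.0869] 169.0
-0.144 21 [0.0823 0.084  0.0858] 168.0
-0.141 21 [0.0822 0.0851 0.0884] 168.0
-0.138 20 [0.0827 0.0855 0.0867] 168.0
-0.135 21 [0.0815 0.0836 0.0869] 169.0
-0.132 22 [0.0813 0.0841 0.0877] 168.0
-0.129 20 [0.0799 0.0843 0.0859] 149.0
-0.126 21 [0.0662 0.0696 0.0709] 103.0
-0.123 19 [0.0534 0.0577 0.0703] 120.0
-0.12 19 [0.0533 0.0561 0.059 ] 166.0
-0.117 21 [0.0549 0.0568 0.0585] 178.0
-0.114 19 [0.0547 0.0571 0.0584] 192.0
-0.111 16 [0.054  0.058  0.0593] 195.0
-0.108 15 [0.0039 0.0056 0.0086] 195.0
-0.105 18 [0.003  0.0071 0.0092] 195.0
pin n 14 [0.0949 0.0959 0.0961 0.0963 0.0974] -0.13398079445985825
now
-0.156 19 [0.0559 0.0564 0.0579] 193.0
-0.153 17 [0.0715 0.0834 0.0849] 190.0
-0.15 20 [0.0834 0.0847 0.0856] 185.0
-0.147 20 [0.0833 0.0847 0.0856] 187.0
-0.144 21 [0.0837 0.0845 0.0859] 186.0
-0.141 21 [0.0829 0.0843 0.0852] 186.0
-0.138 20 [0.0829 0.0846 0.0854] 186.0
-0.135 19 [0.0834 0.0842 0.086 ] 187.0
-0.132 22 [0.0833 0.0849 0.086 ] 186.0
-0.129 21 [0.0826 0.0847 0.0857] 164.0
-0.126 21 [0.0686 0.07   0.0707] 109.0
-0.123 20 [0.0649 0.0668 0.0681] 128.0
-0.12 19 [0.0648 0.0661 0.0683] 171.0
-0.117 20 [0.0652 0.0667 0.0682] 183.0
-0.114 20 [0.0653 0.0669 0.0677] 184.0
-0.111 20 [0.0644 0.0663 0.067 ] 184.0
-0.108 20 [0.0657 0.0663 0.0677] 185.0
-0.105 21 [0.0658 0.0667 0.0677] 185.0
pin n 13 [0.0962 0.0964 0.0965 0.0966 0.0968] -0.13226690868593963
```

View pics/s7.png

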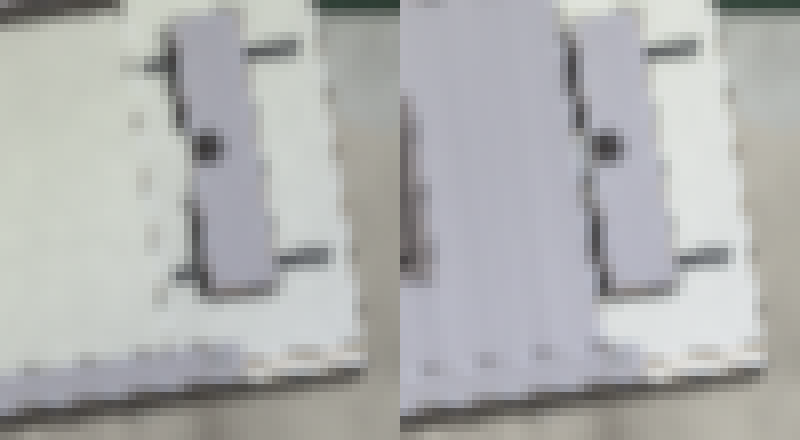

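The dark strip at (180,110) and (600,240) is a rubber buffer on the block, at z 0.070 and reaching to chest y about -0.123. It was there before the push. The hatch front at -0.122 sits on it, so the hatch is shut, which agrees with the snap felt. I'll hand in.

```bash
python3 -c "
from h import *
print(order.job_done())"
```

```text
the job is handed in; nothing more can be done
None
```

I handed the job in with the slide box set down flat in the compartment and the hatch pushed shut against the closing block; the catch gave way at about 9 N, and the hatch then held still under a 6.6 N push, but no verdict came back.

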